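Put away the spare desk charger

ROBOT

A 7-joint arm with a two-finger parallel gripper is mounted at the origin on the work surface. World frame = base frame: x ahead of the robot, y to its left, z up, the work surface at z = 0. Lengths are in m, angles in rad, forces in N, time in s.
With the tool pointing down it reaches from about 0.425 to 0.875 m from the base axis. Payload 4.7 kg.
Tool frame: the origin (TCP) lies midway between the tips of the shut fingers; the grasp point (between the pads) lies 19 mm behind it; z points along the fingers, y is the line along which they close (so a half turn about z gives the same grasp; the last joint's range is limited). The gripper opens to 87 mm and grips with 3 to 60 N. Pads are 19 mm wide; open, the fingers measure 117 mm over their backs; the gripper's body (75 mm by 190 mm) begins 51 mm behind the grasp point.
Start: joints at [1.155, 0.321, -0.07, 1.45, 0.023, 1.371, -0.057], TCP at [0.271, -0.591, 0.223] pointing down, gripper open.
Joint ranges: [-2.86, 2.86], [-0.3, 2.09], [-1.38, 1.24], [0.06, 2.45], [-1.56, 4.7], [0.09, 2.05], [-2.69, 2.69]. Speed limits (rad/s): [2.57, 2.57, 3.14, 3.14, 3.14, 3.14, 3.14].

INTERFACE

Orientations are given as a rotation vector (axis times angle).
In Python, from bench import ctrl gives the robot as it stands. The module is installed in compiled form; this text tells all that it offers.
- The arm moves only by the tool carry_out, never from a script. Its argument "steps" is a list of rows, each a list of 7 numbers: the turn, a rotation vector about the world's x, y, z in degrees, then the shift along the world's x, y, z in cm, then the opening, from 0 (shut) to 1 (fully open). A call has 1 to 12 rows; each row is the pose to reach, as a shift and turn from the pose commanded when the call began; what a row does not reach only later rows make up. A row lasts 1/10 s, in which the tool goes at most 50 mm and 8.59 degrees, less where a joint would pass 70% of its speed; a pose out of reach is approached as far as the arm can. A call with a gripper value outside its range is refused whole. The fingers move at their own pace and stop on an object; "squeeze" is the grip in N (left out, the last holds). Time passes only in rows, so rows that repeat a pose let the fingers close. It gives the time, the measured TCP pose, the force, the opening and the grip force at its end, in the units of the state.
- ctrl.get_state(): the state, without advancing time (a new reading comes with each control period).
- ctrl.get_image(name): name is "side" or "top" or "wrist"; returns a dict with "pixels" (420x560x3 uint8, red, green, blue), "camera_matrix" (3x3 intrinsics, pixels), "cam_to_world" (4x4, takes a point from camera to world coordinates); the wrist camera has in their place "T_tool_cam" (4x4, takes a point from camera to tool coordinates, whose origin is the TCP and whose axes are the flange's). Camera axes: x right, y down, z forward; pixel columns grow to the right and rows downward; lengths in m; the calibration is good to about 2 mm. A picture is of the moment at which its call begins: read the wrist's pose just before it. There is no depth.
- ctrl.close_job(): hands the job in; it is judged then, once.
The state is a dict: "time": time; "joint_positions": joint angles; "qd": joint speeds; "joint_torque": joint torques, N m; "position": TCP position; "tool_rot": TCP orientation; "ft_force": force on the tool from outside, world axes, zero at the start; "torque": the same for the moment, N m; "grip_width": opening from 0.0 (shut) to 1.0 (fully open); "grip_force": force on a finger pad.
Only numpy, scipy, OpenCV 4.12 (cv2) and the standard library are available. Lean on these libraries where they do the work, as an engineer would, in place of code of your own. Each camera call takes 0.05 s, during which the arm holds its last target. There are 200 camera calls.

TASK

Of the two look-alike white charger plugs in the desk dock, one is fastened in for good and the other is only held by a spring clip: find out by tugging which one comes, pull it out of its socket and leave the other one seated. Lower the freed charger into the drawer of the small desk unit before letting go of it, and shut the drawer fully with the charger lying inside. Leave the other things on the desk where they are.

Things in the scene. Friction and masses are not known exactly. Their poses are not given: they have to be found in the camera images.
- charger_a: white charger in the right-hand (-y) socket: block 30 (x) x 36 (y) x 38 mm (z), three thin grey lines round it, and under it a steel tongue ending in a bead (21 x 14 mm), 28 mm down into the socket. Origin: centre of the block's underside, on the socket panel; z straight out of the socket, y along the row of sockets. Clear of the socket after 30 mm along z. 60 to 110 g
- charger_b: the same kind of charger in the left-hand (+y) socket, same size and axes. Which of the two is fastened changes from run to run and cannot be seen. The sprung one lets go at a pull of about 8 to 15 N, within 7 mm; the fastened one gives 3 mm at most, however hard it is pulled
- dock: fixed walnut dock, 150 (x) x 216 (y) x 206 mm high, origin under its centre, front to its -x. Its black socket panel (90 x 200 mm) slopes 35 degrees, so the sockets point up and towards -x. A shelf over the panel (underside 192 mm up, front edge at x = -16 mm of the dock) keeps a gripper from coming straight down: come in along the sockets' axis
- seat_a (a point): mouth of the right-hand (-y) socket, on the panel's upper face, 75 mm above the desk, where charger_a's origin lies when seated (axes are the dock's, not tilted)
- seat_b (a point): mouth of the left-hand (+y) socket, 95 mm from seat_a, where charger_b's origin lies when seated (axes are the dock's)
- unit: fixed wooden desktop drawer unit, 240 (x) x 260 (y) x 100 mm high, origin under its centre, front faces its -x; one drawer, 260 mm wide
- unit_drawer0 (a joint): opening of the drawer in m along the unit's -x: 0 shut, at most 0.165; slides with about 1 N of friction; may start slightly ajar
- unit_drawer0_handle (a point): middle of the drawer's brass bar handle (120 mm long along y, about 10 mm thick), 35 mm in front of the drawer's front panel, 62 mm above the desk; moves with the drawer (axes are the unit's)
- drawer_floor (a point): centre of the drawer's inner floor, 22 mm above the desk; moves with the drawer (axes are the unit's). The inside is 195 (x) x 218 mm (y) and 56 mm deep; its front edge is 98 mm towards -x from this point; the front panel is 15 mm thick; with the drawer shut there is 66 mm between its floor and the unit's top board
- mug: bystander: blue mug, 80 mm across, 95 mm high, at the back; origin under its centre
- paperweight: bystander: brass paperweight, 60 mm across, 31 mm high, in front of the dock's right side; origin under its centre
- stapler: bystander: dark red stapler, 130 x 34 x 38 mm, in front of the dock; origin under its centre
- bowl: bystander: terracotta bowl, 90 mm across, 40 mm high, on top of the drawer unit; origin under its centre
- pen_pot: bystander: dark red pen pot, 72 mm across, 100 mm high (pens to 155 mm), left of the dock; origin under its centre
Not all that is in view belongs to the job. Leave any turquoise look-alike of the charger_a alone.

How it is judged:
By the outcome, as a careful person would: the job done as asked, in the order asked, and still so for the second after the job is handed in, with the robot touching nothing.
It also fails if it takes over 70 s, if anything falls off the work surface, if the arm or the gripper's body presses on something with over 40 N, if the wrist force passes 120 N, or if a joint passes its speed limit or range.

## Working session

There is one attempt and no reset: what is moved stays moved. The work goes in short steps, Python scripts to look and compute and a tool call to move; the robot and the scene stay as the last step left them, time stands still between calls to the robot, and variables do not carry over. Pictures are saved under pics/ and viewed, at most 13 in all, crops included, and the job is handed in when it is done.

Besides the shell and the picture viewer there is one more tool, called after "Call:" as name([rows], argument=value, ...), one row to a line, values as JSON. carry_out: Moves the arm, as the interface text tells. Its arguments: {"type":"object","properties":{"steps":{"type":"array","items":{"type":"array","items":{"type":"number"}}},"squeeze":{"type":"number"}},"required":["steps"]}

```bash
mkdir -p pics; python3 - <<'E'
from bench import ctrl
import cv2,json,numpy as np
s=ctrl.get_state();print({k:np.round(v,3).tolist() for k,v in s.items()})
for n in("side","top"):
    im=ctrl.get_image(n);cv2.imwrite(f"pics/{n}0.png",im["pixels"][:,:,::-1])
    print(n,np.round(im["camera_matrix"],2).tolist(),np.round(im["cam_to_world"],4).tolist())
E
```

```text
{'time': 0.0, 'joint_positions': [1.155, 0.322, -0.07, 1.452, 0.023, 1.371, -0.057], 'qd': [0.002, -0.001, -0.001, -0.0, -0.001, 0.002, -0.001], 'joint_torque': [0.0, -49.13, -0.404, -31.253, -0.064, 0.044, 0.0], 'position': [0.271, -0.59, 0.221], 'tool_rot': [-3.068, -0.67, 0.001], 'ft_force': [0.276, -0.128, -0.103], 'torque': [0.025, 0.045, 0.005], 'grip_force': 0.0, 'grip_width': 0.998}
side [[497.8, 0.0, 280.18], [0.0, 497.8, 211.87], [0.0, 0.0, 1.0]] [[-0.9366, -0.226, 0.2677, 0.2238], [-0.3502, 0.5805, -0.7351, 0.9913], [0.0108, -0.7822, -0.6229, 0.8335], [0.0, 0.0, 0.0, 1.0]]
top [[469.8, 0.0, 282.35], [0.0, 469.8, 214.62], [0.0, 0.0, 1.0]] [[0.0139, -0.9979, 0.0628, 0.4736], [-0.9998, -0.0147, -0.0122, 0.099], [0.0131, -0.0626, -0.998, 1.2833], [0.0, 0.0, 0.0, 1.0]]
```

View pics/side0.png

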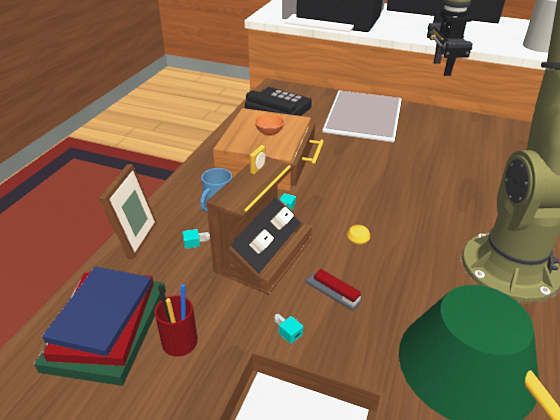

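View pics/top0.png

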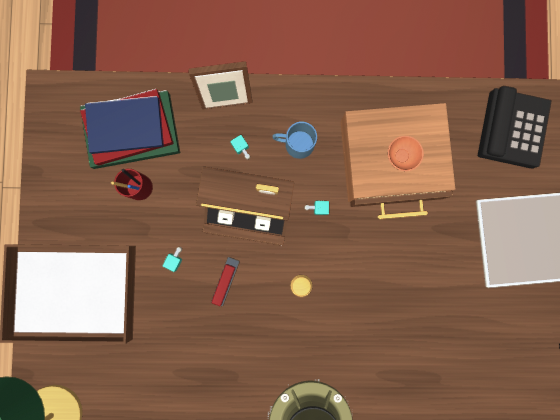

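The side view shows the dock with two white chargers at about (262,241) and (284,217), and the drawer handle at (314,152). In the top view the chargers are at about (226,217) and (262,224), the handle spans (380-427, 212), and the bowl is on the unit. I'll zoom in to measure.

```bash
python3 - <<'E'
import cv2,numpy as np
t=cv2.imread("pics/top0.png");s=cv2.imread("pics/side0.png")
f=lambda im,x,y,w,h:cv2.resize(im[y:y+h,x:x+w],(400,300),interpolation=cv2.INTER_CUBIC)
a=np.hstack([f(t,190,165,110,82),f(t,340,95,124,93+0)])
b=np.hstack([f(s,205,155,112,84+0) if 0 else f(s,200,180,120,90),f(t,340,145,120,90)])
cv2.imwrite("pics/crop1.png",np.vstack([a,b]))
E
```

```text
(no output)
```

View pics/crop1.png

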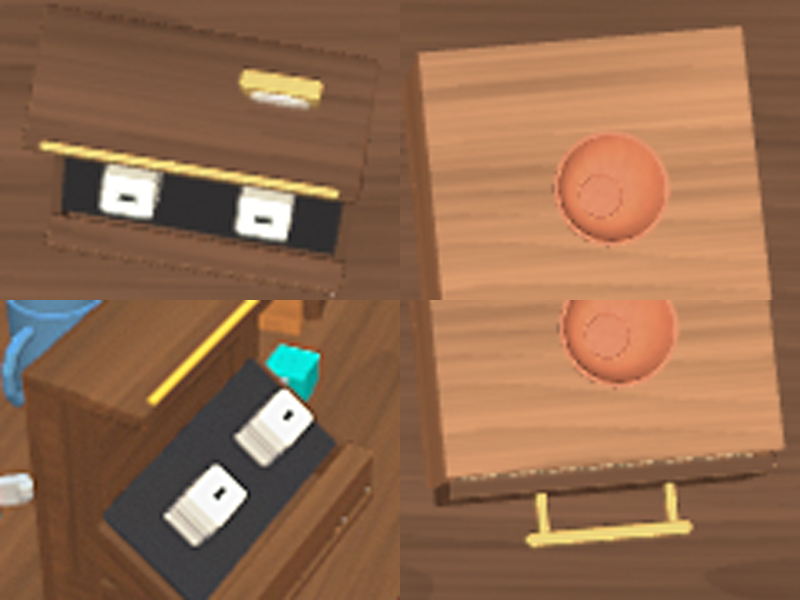

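```bash
cat > h.py <<'E'
import numpy as np
K={'side':(497.8,280.18,211.87),'top':(469.8,282.35,214.62)}
T={'side':np.array([[-0.9366,-0.226,0.2677,0.2238],[-0.3502,0.5805,-0.7351,0.9913],[0.0108,-0.7822,-0.6229,0.8335]]),
'top':np.array([[0.0139,-0.9979,0.0628,0.4736],[-0.9998,-0.0147,-0.0122,0.099],[0.0131,-0.0626,-0.998,1.2833]])}
def ray(n,p):
    f,cx,cy=K[n];d=T[n][:,:3]@[(p[0]-cx)/f,(p[1]-cy)/f,1];return T[n][:,3],d/np.linalg.norm(d)
def atz(n,p,z):
    o,d=ray(n,p);return o+d*(z-o[2])/d[2]
def tri(a,b):
    o1,d1=ray('side',a);o2,d2=ray('top',b)
    s=np.linalg.lstsq(np.c_[d1,-d2],o2-o1,rcond=None)[0];p,q=o1+s[0]*d1,o2+s[1]*d2
    return (p+q)/2,np.linalg.norm(p-q)
E
python3 - <<'E'
from h import *
np.set_printoptions(precision=4,suppress=True)
B=tri((266,238.2),(224.9,219.1));A=tri((286.4,214.2),(262.3,224.9));print("B",B,"A",A,np.linalg.norm(A[0]-B[0]))
b=atz('top',(224.9,219.1),.106);a=atz('top',(262.3,224.9),.106);d=b-a;print(b,a,np.linalg.norm(d),np.degrees(np.arctan2(-d[0],d[1])))
for z in(.18,.2,.206):
  l=atz('top',(201.5,204.9),z);r=atz('top',(282.7,217.8),z);d=l-r;print(z,l,r,np.linalg.norm(d),np.degrees(np.arctan2(-d[0],d[1])))
l=atz('top',(379.6,217.3),.062);r=atz('top',(426.4,212.8),.062);d=l-r;print("handle",l,r,(l+r)/2,np.linalg.norm(d),np.degrees(np.arctan2(-d[0],d[1])))
P=[atz('top',p,.1) for p in((346.2,111.1),(445.7,103.4),(353.5,198.4),(454.9,189.7))];print(np.array(P),sum(P)/4)
for i,j in((0,1),(2,3),(0,2),(1,3)):
  d=P[i]-P[j];print(np.linalg.norm(d),np.degrees(np.arctan2(d[1],d[0])))
for n,p in(('mug',(302,140)),('pw',(301,286)),):print(n,atz('top',p,.06))
E
```

```text
B (array([0.5342, 0.2286, 0.1035]), np.float64(0.0004403203009108874)) A (array([0.5208, 0.1344, 0.1048]), np.float64(0.0008628107279274946)) 0.09515167416695182
[0.5343 0.2284 0.106 ] [0.5211 0.1345 0.106 ] 0.09481094544403237 -7.99432826046148
0.18 [0.5631 0.2759 0.18  ] [0.5355 0.0846 0.18  ] 0.19328517699234746 -8.202262315366081
0.2 [0.5615 0.2727 0.2   ] [0.5344 0.0848 0.2   ] 0.18978141234098614 -8.202262315366086
0.206 [0.561  0.2717 0.206 ] [0.5341 0.0849 0.206 ] 0.18873028294557773 -8.20226231536606
handle [ 0.5472 -0.1699  0.062 ] [ 0.5608 -0.2927  0.062 ] [ 0.554  -0.2313  0.062 ] 0.12349631005017403 6.317846045917747
[[ 0.8164 -0.0755  0.1   ]
 [ 0.841  -0.3319  0.1   ]
 [ 0.5919 -0.0952  0.1   ]
 [ 0.6181 -0.3536  0.1   ]] [ 0.7168 -0.214   0.1   ]
0.2576062527504497 95.49474528401669
0.2597387576686843 95.77901738798
0.22533130393603354 5.026519756382513
0.22403528038380383 5.568375084065475
mug [0.7485 0.035  0.06  ]
pw [0.3664 0.0333 0.06  ]
```

Call:
carry_out([
  [0,0,-19,30.3,36.2,0,0],
  [0,0,-19,30.3,36.2,0,0],
  [0,0,-19,30.3,36.2,0,0],
  [0,0,-19,30.3,36.2,0,0],
  [0,0,-19,30.3,36.2,0,0],
  [0,0,-19,30.3,36.2,0,0],
  [0,0,-19,30.3,36.2,0,0],
  [0,0,-19,30.3,36.2,0,0],
  [0,0,-19,30.3,36.2,0,0],
  [0,0,-19,30.3,36.2,0,0],
  [0,0,-19,30.3,36.2,0,0],
  [0,0,-19,30.3,36.2,0,0],
])

```text
time: 1.3
position: [0.5735, -0.2289, 0.2219]
tool_rot: [3.138, 0.156, -0.002]
ft_force: [-0.9, -0.9, -0.4]
grip_width: 0.033
grip_force: 0.0
```

```bash
python3 - <<'E'
from bench import ctrl
import cv2,numpy as np
w=ctrl.get_image("wrist");s=ctrl.get_image("side")["pixels"]
print(np.round(w["camera_matrix"],1).tolist(),np.round(w["T_tool_cam"],4).tolist())
c=cv2.resize(s[0:240,200:420],(412,450))
cv2.imwrite("pics/w1.png",np.hstack([cv2.resize(w["pixels"],(388,450)),c])[:,:,::-1])
E
```

```text
[[298.1, 0.0, 281.7], [0.0, 298.1, 207.7], [0.0, 0.0, 1.0]] [[0.0004, -0.9573, -0.2892, 0.0796], [1.0, 0.0006, -0.0004, -0.0009], [0.0006, -0.2892, 0.9573, -0.1625], [0.0, 0.0, 0.0, 1.0]]
```

View pics/w1.png

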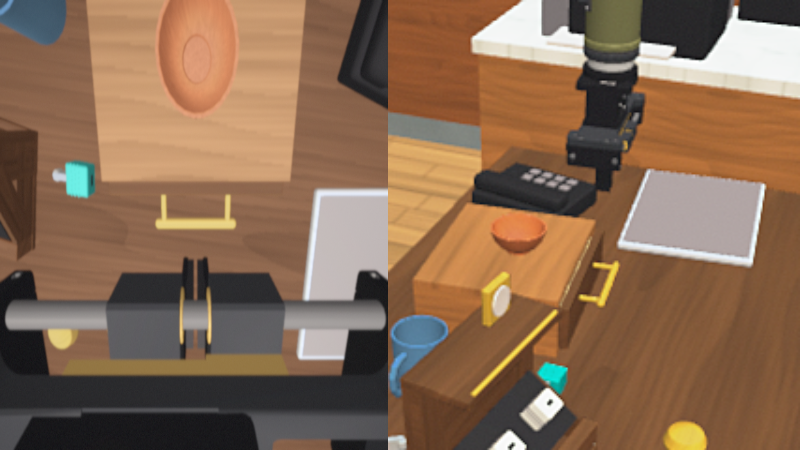

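The wrist view shows the handle clear ahead of the shut fingers and the gripper body wide along its closing axis. Next the fingers go down behind the bar.

Call:
carry_out([
  [0,0,0,0,0,-4,0],
  [0,0,0,0,0,-8,0],
  [0,0,0,0,0,-12,0],
  [0,0,0,0,0,-15,0],
  [0,0,0,0,0,-17.5,0],
  [0,0,0,0,0,-17.5,0],
])

```text
time: 2.0
position: [0.5698, -0.2301, 0.0437]
tool_rot: [-3.136, -0.149, 0.011]
ft_force: [-0.7, 0.4, 0.3]
grip_width: 0.002
grip_force: 0.0
```

Call:
carry_out([
  [0,0,0,-1,-0.1,0,0],
  [0,0,0,-2.5,-0.25,0,0],
  [0,0,0,-4.5,-0.45,0,0],
  [0,0,0,-6.5,-0.65,0,0],
  [0,0,0,-8.5,-0.85,0,0],
  [0,0,0,-10.5,-1.05,0,0],
  [0,0,0,-12.5,-1.25,0,0],
  [0,0,0,-14,-1.4,0,0],
  [0,0,0,-15.2,-1.5,0,0],
  [0,0,0,-15.9,-1.6,0,0],
  [0,0,0,-15.9,-1.6,0,0],
])

```text
time: 3.1
position: [0.4139, -0.2455, 0.048]
tool_rot: [3.137, 0.152, -0.001]
ft_force: [0.8, 0.4, -0.0]
grip_width: 0.006
grip_force: 0.0
```

```bash
python3 - <<'E'
from bench import ctrl
import cv2,numpy as np
w=ctrl.get_image("side")["pixels"];t=ctrl.get_image("top")["pixels"]
cv2.imwrite("pics/o1.png",np.hstack([cv2.resize(w[60:280,180:400],(400,400)),cv2.resize(t[95:315,320:540],(400,400))])[:,:,::-1])
E
```

```text
(no output)
```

View pics/o1.png

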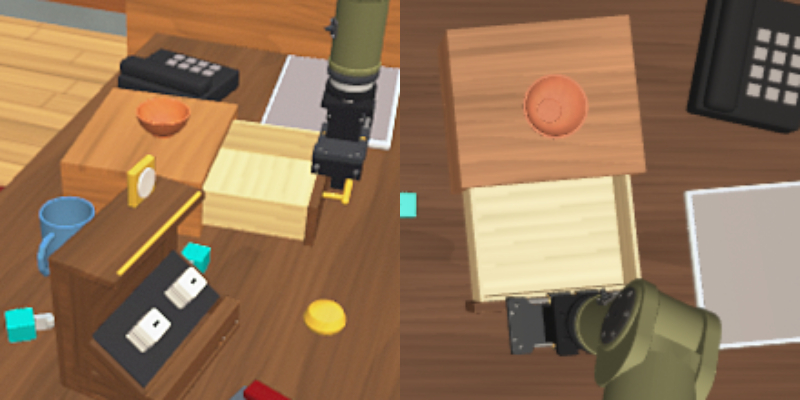

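The drawer is open about 15 cm and both chargers are still seated. Next I work out the dock turn.

```bash
python3 - <<'E'
from scipy.spatial.transform import Rotation as R
import numpy as np
yd=np.array([.139,.990,0])
q=R.from_rotvec(np.radians(-35)*yd)*R.from_euler('z',-13.6,degrees=True)
print(np.degrees(q.as_rotvec()))
n=np.array([-.568,.080,.819])
for nm,t in(("A",[.521,.1345,.106]),("B",[.534,.2285,.106])):
    g=np.array(t)-.034*n;print(nm,"grasp",g,"pre16",g+.16*n,"delta",(g+.16*n-[.415,-.245,.048])*100)
print(n*16)
E
```

```text
[ -0.72974848 -35.06247094 -13.17390279]
A grasp [0.540312 0.13178  0.078154] pre16 [0.449432 0.14458  0.209194] delta [ 3.4432 38.958  16.1194]
B grasp [0.553312 0.22578  0.078154] pre16 [0.462432 0.23858  0.209194] delta [ 4.7432 48.358  16.1194]
[-9.088  1.28  13.104]
```

Call:
carry_out([
  [0,0,0,0.5,0,0,0],
  [0,0,0,0.5,0,4,0],
  [0,0,0,0.5,0,9,0],
  [0,0,0,0.5,0,14,0],
  [0,0,0,0.5,0,19,0],
  [0,0,0,0.5,0,22,0],
])

```text
time: 3.8
position: [0.4218, -0.2451, 0.2719]
tool_rot: [3.135, 0.156, 0.007]
ft_force: [1.1, -0.3, 0.7]
grip_width: 0.004
grip_force: 0.0
```

Call:
carry_out([
  [-0.7,-35.1,-13.2,2.9,39,0,1],
  [-0.7,-35.1,-13.2,2.9,39,0,1],
  [-0.7,-35.1,-13.2,2.9,39,0,1],
  [-0.7,-35.1,-13.2,2.9,39,0,1],
  [-0.7,-35.1,-13.2,2.9,39,0,1],
  [-0.7,-35.1,-13.2,2.9,39,0,1],
  [-0.7,-35.1,-13.2,2.9,39,0,1],
  [-0.7,-35.1,-13.2,2.9,39,0,1],
  [-0.7,-35.1,-13.2,2.9,39,0,1],
  [-0.7,-35.1,-13.2,2.9,39,0,1],
  [-0.7,-35.1,-13.2,2.9,39,-5.9,1],
  [-0.7,-35.1,-13.2,2.9,39,-5.9,1],
])

```text
time: 5.0
position: [0.4843, 0.0, 0.14]
tool_rot: [2.976, -0.215, 0.716]
ft_force: [-0.2, -1.9, 0.7]
grip_width: 0.969
grip_force: 0.0
```

```bash
python3 - <<'E'
from bench import ctrl
from scipy.spatial.transform import Rotation as R
import cv2,numpy as np
s=ctrl.get_state();w=ctrl.get_image("wrist")
print(s["position"],s["tool_rot"]);Rt=R.from_rotvec(s["tool_rot"]).as_matrix();print(np.round(Rt,3))
T=np.array(w["T_tool_cam"]);K=np.array(w["camera_matrix"])
im=w["pixels"][:,:,::-1].copy()
def proj(p):
    c=T[:3,:3].T@(Rt.T@(np.array(p)-s["position"])-T[:3,3]);q=K@c;return q[:2]/q[2]
for p in([.521,.1345,.106],[.534,.2285,.106]):
    u=proj(p);print(u);cv2.drawMarker(im,tuple(int(v) for v in u),(0,0,255),0,12,1)
cv2.imwrite("pics/w2.png",im)
E
```

```text
[4.84264638e-01 6.40871191e-06 1.40014188e-01] [ 2.9762103  -0.21474113  0.71646459]
[[ 0.881 -0.153  0.447]
 [-0.119 -0.988 -0.103]
 [ 0.457  0.038 -0.888]]
[ 84.5998507  234.39682945]
[-56.1238229  236.03446881]
```

View pics/w2.png

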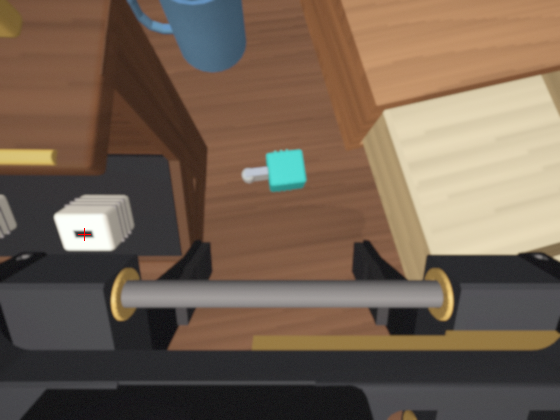

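The projected marker lands on charger A's slot at (84,234), so the localisation is good. The arm stopped short of the commanded pose, so I'll check the joints.

```bash
python3 - <<'E'
from bench import ctrl
import numpy as np
s=ctrl.get_state();print({k:np.round(v,3).tolist() for k,v in s.items()})
E
```

```text
{'time': 5.05, 'joint_positions': [-0.194, -0.299, -0.019, 2.337, 0.291, 0.688, -2.104], 'qd': [0.09, 0.006, -0.041, -0.021, -0.246, 0.04, 0.349], 'joint_torque': [9.093, -16.798, 6.423, -33.557, 2.803, -1.611, -0.367], 'position': [0.483, 0.007, 0.137], 'tool_rot': [2.983, -0.198, 0.714], 'ft_force': [-0.676, -1.682, -1.267], 'torque': [0.05, 0.669, -0.052], 'grip_force': 0.0, 'grip_width': 0.98}
```

```bash
cat > kin.py <<'E'
import numpy as np, itertools
from scipy.spatial.transform import Rotation as R
from scipy.optimize import least_squares
ax="zyzyzyz"
def fk(q,L,s):
    r=R.identity();p=np.array([0,0,L[0]])
    for i in range(7):
        r=r*R.from_euler(ax[i],s[i]*q[i])
        if i in(1,3,5): p=p+r.apply([0,0,L[1+i//2]])
        if i==1: p=p+r.apply([L[4],0,0])
        if i==3: p=p+r.apply([L[5],0,0])
        if i==5: p=p+r.apply([L[6],0,0])
    return p,r
lo=np.array([-2.86,-.3,-1.38,.06,-1.56,.09,-2.69]);hi=np.array([2.86,2.09,1.24,2.45,4.7,2.05,2.69])
E
python3 - <<'E'
from kin import *
D=[([1.155,.322,-.07,1.452,.023,1.371,-.057],[.271,-.59,.221],[-3.068,-.67,.001]),
([-.194,-.299,-.019,2.337,.291,.688,-2.104],[.483,.007,.137],[2.983,-.198,.714])]
best=[]
for c in itertools.product([1,-1],repeat=4):
    s=[c[0],1,c[1],1,c[2],1,c[3]]
    f=lambda L:np.concatenate([fk(q,L,s)[0]-p for q,p,_ in D])
    o=least_squares(lambda L:np.r_[f(L),.02*L[4:]],[.35,.4,.4,.25,0,0,0])
    rel=[fk(q,o.x,s)[1].inv()*R.from_rotvec(r) for q,p,r in D]
    best.append(((rel[0].inv()*rel[1]).magnitude(),np.abs(f(o.x)).max(),s,o.x.round(3),rel[0].as_rotvec()))
for b in sorted(best,key=lambda b:b[0])[:4]:print(b)
E
```

```text
(0.001025445568205553, np.float64(0.003319016861365598), [-1, 1, -1, 1, -1, 1, -1], array([-0.205,  0.532,  0.478,  0.214,  0.207, -0.303,  0.244]), array([-1.09742310e-03, -7.91669747e-04,  1.57061433e+00]))
(0.1033766468583429, np.float64(0.004000037346681862), [-1, 1, 1, 1, -1, 1, -1], array([-0.364,  0.326,  0.541, -0.174,  0.484, -0.37 ,  0.518]), array([-0.0355697 ,  0.03266065,  1.43744846]))
(0.5024298811347819, np.float64(0.007014084664540621), [-1, 1, 1, 1, 1, 1, -1], array([-0.973, -0.087,  0.437, -0.922,  0.538, -0.625,  0.391]), array([-2.88901762e-04, -1.64125880e-03,  1.42854050e+00]))
(0.5897145620165148, np.float64(0.0007952480942385876), [-1, 1, -1, 1, 1, 1, -1], array([-0.111, -0.115,  0.518, -0.533,  0.191, -0.075,  0.019]), array([ 0.03219579, -0.03810365,  1.56116952]))
```

Call:
carry_out([
  [0,0,0,4,-2,5,1],
  [0,0,0,8,-5,10,1],
  [0,0,0,8,-5,12,1],
  [0,0,0,8,-5,12,1],
])

```text
time: 5.45
position: [0.5692, -0.0496, 0.2673]
tool_rot: [2.98, -0.212, 0.731]
ft_force: [0.9, 1.4, 0.4]
grip_width: 1.0
grip_force: 0.0
```

```bash
cat > rec.py <<'E'
from bench import ctrl
import json
s=ctrl.get_state();d=[list(map(float,s[k])) for k in("joint_positions","position","tool_rot")]
open("data.jsonl","a").write(json.dumps(d)+"\n");print(d)
E
python3 rec.py
```

```text
[[-0.17741753675855146, -0.2230672658956803, 0.1251786199877672, 2.012186510058725, 0.18992118610009828, 0.8881524251479241, -1.8467587440596196], [0.5691981177706842, -0.04955186058769855, 0.26725043607653104], [2.9795168937566388, -0.2118070483834258, 0.7307593331855733]]
```

Call:
carry_out([
  [0,25,0,10,5,8,1],
  [0,25,0,10,5,8,1],
  [0,25,0,10,5,8,1],
  [0,25,0,10,5,8,1],
  [0,25,0,10,5,8,1],
])

```text
time: 5.95
position: [0.667, 0.005, 0.3364]
tool_rot: [3.041, -0.173, 0.045]
ft_force: [0.4, 0.3, 0.0]
grip_width: 1.004
grip_force: 0.0
```

```bash
python3 rec.py;python3 - <<'E'
from kin import *
import json
D=[([1.155,.322,-.07,1.452,.023,1.371,-.057],[.271,-.59,.221],0),([-.194,-.299,-.019,2.337,.291,.688,-2.104],[.483,.007,.137],0)]+[json.loads(l) for l in open("data.jsonl")]
s=[-1,1,-1,1,-1,1,-1]
for k in(1e3,.01):
  f=lambda L:np.concatenate([fk(q,L,s)[0]-p for q,p,_ in D])
  o=least_squares(lambda L:np.r_[f(L),k*L[4:]],[.35,.4,.4,.25,0,0,0]);print(k,o.x.round(4),f(o.x).round(4))
E
```

```text
[[-0.20738429755121374, 0.3167838953549588, 0.14368191141472786, 1.23997641637536, 0.0533593042491873, 1.5709734657999228, -1.755269696129649], [0.6670461769242377, 0.004958296252375632, 0.3364218262050168], [3.0413136618091503, -0.17323171391889886, 0.044589521526865156]]
1000.0 [ 0.2703  0.553   0.4868  0.4833 -0.     -0.      0.    ] [ 0.022   0.0094 -0.0073 -0.0022  0.0058  0.0123  0.0047  0.0103  0.0084
 -0.0015  0.0187 -0.0133]
0.01 [ 0.2555  0.6013  0.5003  0.5395 -0.0437 -0.0221 -0.0091] [ 0.0234  0.0096  0.0002 -0.003  -0.0019 -0.0021  0.0039 -0.0027  0.0039
 -0.0039  0.0104 -0.002 ]
```

```bash
cat > kin.py <<'E'
import numpy as np, json
from scipy.spatial.transform import Rotation as R
from scipy.optimize import least_squares
ax="zyzyzyz";s=[-1,1,-1,1,-1,1,-1]
D=[([1.155,.322,-.07,1.452,.023,1.371,-.057],[.271,-.59,.221],0),([-.194,-.299,-.019,2.337,.291,.688,-2.104],[.483,.007,.137],0)]+[json.loads(l) for l in open("data.jsonl")]
# base offset, then link vectors (x,y,z) in the frames after joints 1(base),2,4,6
def fk(q,P):
    r=R.identity();p=np.array([0,0,P[0]])
    for i in range(7):
        r=r*R.from_euler(ax[i],s[i]*q[i])
        if i==0:p=p+r.apply([P[4],P[5],0])
        if i==1:p=p+r.apply([P[6],P[7],P[1]])
        if i==3:p=p+r.apply([P[8],P[9],P[2]])
        if i==5:p=p+r.apply([P[10],P[11],P[3]])
    return p,r
def fit(k=.03):
    f=lambda L:np.concatenate([fk(q,L)[0]-p for q,p,_ in D])
    o=least_squares(lambda L:np.r_[f(L),k*L[4:]],[.35,.4,.4,.25]+[0]*8);return o.x,f(o.x)
lo=np.array([-2.86,-.3,-1.38,.06,-1.56,.09,-2.69]);hi=np.array([2.86,2.09,1.24,2.45,4.7,2.05,2.69])
def ik(P,p,Rt,q0):
    g=lambda q:np.r_[fk(q,P)[0]-p,.3*(Rt.inv()*fk(q,P)[1]*R.from_euler('z',90,degrees=True)).as_rotvec()]
    o=least_squares(g,np.clip(q0,lo+.01,hi-.01),bounds=(lo,hi));return o.x,np.abs(g(o.x)).max()
E
python3 - <<'E'
from kin import *
for k in(.1,.03,.005):
    P,f=fit(k);print(k,P.round(3),f.round(4))
P,f=fit(.03)
rng=np.random.default_rng(0)
RA=np.array([[.99*.819,-.139,.568],[-.139*.819,-.99,-.08],[.574,0,-.819]])
RA=np.linalg.qr(RA)[0]*np.sign(np.diag(np.linalg.qr(RA)[1]))
n=np.array([-.568,.08,.819])
for nm,g in(("A",[.540,.132,.078]),("B",[.553,.226,.078])):
  for flip in(0,180):
    for d in(0,.05,.1,.16):
      Rt=R.from_matrix(RA)*R.from_euler('z',flip,degrees=True)
      c=min((ik(P,np.array(g)+d*n,Rt,np.array([-.2,0,0,2,0,.8,-2 if flip==0 else 1])+rng.normal(0,.4,7)) for _ in range(8)),key=lambda t:t[1])
      print(nm,flip,d,c[0].round(2),c[1].round(4))
E
```

```text
0.1 [ 0.25   0.472  0.514  0.374  0.    -0.007 -0.001 -0.007 -0.    -0.007
  0.001 -0.005] [-0.     -0.0001 -0.0001 -0.0002  0.0002  0.0002  0.0002 -0.0003 -0.0002
 -0.0001  0.0002  0.0001]
0.03 [ 0.25   0.472  0.514  0.373 -0.    -0.007 -0.001 -0.007 -0.    -0.008
  0.001 -0.003] [-0.0001 -0.0001 -0.0001 -0.0002  0.0002  0.0001  0.0002 -0.0003 -0.0002
 -0.0001  0.0002  0.0001]
0.005 [ 0.25   0.471  0.514  0.373 -0.001 -0.007 -0.001 -0.007 -0.    -0.01
  0.001 -0.001] [-0.0001 -0.0001 -0.     -0.0002  0.0002  0.0001  0.0002 -0.0002 -0.0001
 -0.0001  0.0002  0.0001]
A 0 0 [ 0.93 -0.11 -1.38  2.31  0.6   0.41 -2.69] 0.0013
A 0 0.05 [ 0.61 -0.3  -1.05  2.32  0.2   0.47 -2.35] 0.0
A 0 0.1 [-0.38 -0.29 -0.22  2.34  0.55  0.7  -2.68] 0.0
A 0 0.16 [-0.51 -0.3  -0.19  2.24  0.52  0.91 -2.69] 0.0175
A 180 0 [-0.9  -0.06  0.37  2.35  0.87  0.51  0.2 ] 0.0
A 180 0.05 [-1.01 -0.21  0.4   2.36  0.84  0.67  0.24] 0.0
A 180 0.1 [-0.66 -0.29  0.02  2.34  0.65  0.74  0.38] 0.0
A 180 0.16 [-0.56 -0.3  -0.15  2.25  0.55  0.92  0.42] 0.0185
B 0 0 [-1.83  0.23  1.24  2.2   0.42  0.48 -2.69] 0.0082
B 0 0.05 [ 0.75 -0.18 -1.38  2.21  0.44  0.56 -2.69] 0.0073
B 0 0.1 [ 0.44 -0.23 -1.12  2.18  0.39  0.68 -2.69] 0.0
B 0 0.16 [ 0.01 -0.29 -0.77  2.17  0.37  0.83 -2.69] 0.0
B 180 0 [-0.44  0.09 -0.27  2.2   0.9   0.61  0.04] 0.0
B 180 0.05 [-0.93 -0.03  0.17  2.22  0.78  0.7   0.12] 0.0
B 180 0.1 [ 0.15 -0.16 -0.89  2.19  0.53  0.72  0.33] 0.0
B 180 0.16 [-0.99 -0.24  0.09  2.2   0.68  0.96  0.19] 0.0
```

The kinematic fit is good to 0.2 mm. Turned half round about the tool axis, the grasp poses are well within reach, so I'll turn j7 that way.

Call:
carry_out([
  [0,0,20,-5,0,0,1],
  [0,0,40,-10,2,0,1],
  [0,0,60,-15,4,0,1],
  [0,0,80,-18,5,0,1],
  [0,0,90,-18,5,0,1],
  [0,0,90,-18,5,0,1],
  [0,0,90,-18,5,0,1],
  [0,0,90,-18,5,0,1],
  [0,0,90,-18,5,0,1],
  [0,0,90,-18,5,0,1],
  [0,0,90,-18,5,0,1],
  [0,0,90,-18,5,0,1],
])

```text
time: 7.15
position: [0.483, 0.0517, 0.3391]
tool_rot: [2.314, 2.056, 0.142]
ft_force: [0.3, -0.4, -0.3]
grip_width: 0.998
grip_force: 0.0
```

Call:
carry_out([
  [0,0,20,0,2,0,1],
  [0,0,40,0,5,0,1],
  [0,0,60,0,9,0,1],
  [0,0,80,0,12,0,1],
  [0,0,85,0,15,0,1],
  [0,0,85,0,15,0,1],
  [0,0,85,0,15,0,1],
  [0,0,85,0,15,0,1],
  [0,0,85,0,15,0,1],
  [0,0,85,0,15,0,1],
  [0,0,85,0,15,0,1],
])

```text
time: 8.25
position: [0.4834, 0.202, 0.339]
tool_rot: [-0.32, -3.092, -0.151]
ft_force: [0.3, -0.7, 0.3]
grip_width: 0.998
grip_force: 0.0
```

```bash
python3 rec.py; cat > turn.py <<'E'
import sys
from kin import *
from bench import ctrl
n=np.array([-.568,.08,.819])
M=np.array([[.99*.819,-.139,.568],[-.139*.819,-.99,-.08],[.574,0,-.819]])
Rd=R.from_matrix(M)*R.from_euler('z',180,degrees=True)   # dock grasp, flipped
S={"A":np.array([.540,.132,.078]),"B":np.array([.553,.226,.078])}
if __name__=="__main__":
    st=ctrl.get_state();Rc=R.from_rotvec(st["tool_rot"]);g=S[sys.argv[1]]+float(sys.argv[2])*n
    print("turn",np.degrees((Rd*Rc.inv()).as_rotvec()).round(1),"shift",((g-st["position"])*100).round(2),"q",np.round(st["joint_positions"],2))
E
python3 turn.py B .14
```

```text
[[-0.4535922815421965, 0.006340977119381917, 0.07772652774682023, 1.5868555150846442, -0.10026930180161363, 1.5304083990571375, 0.9914767391596724], [0.48342428076031824, 0.20197005030141715, 0.33897919248400166], [-0.32049092867038503, -3.0915284342738727, -0.15062251748759647]]
turn [-11.5 -35.8   2.1] shift [ -0.99   3.52 -14.63] q [-0.45  0.01  0.08  1.59 -0.1   1.53  0.99]
```

Call:
carry_out([
  [-2.3,-7.2,0.4,-3,2,-2,1],
  [-4.6,-14.4,0.8,-4,3,-4,1],
  [-6.9,-21.6,1.2,-4,3.5,-6,1],
  [-9.2,-28.8,1.6,-4,3.5,-8,1],
  [-11.5,-35.8,2.1,-4,3.5,-10,1],
  [-11.5,-35.8,2.1,-3,3.5,-12,1],
  [-11.5,-35.8,2.1,-1,3.5,-14.6,1],
  [-11.5,-35.8,2.1,-1,3.5,-14.6,1],
  [-11.5,-35.8,2.1,-1,3.5,-14.6,1],
])

```text
time: 9.15
position: [0.4731, 0.2366, 0.193]
tool_rot: [0.178, 2.526, -0.055]
ft_force: [0.2, 0.1, 0.4]
grip_width: 0.998
grip_force: 0.0
```

```bash
python3 turn.py B 0
```

```text
turn [-0.1 -0.   0. ] shift [  7.99  -1.06 -11.5 ] q [-0.53 -0.2  -0.3   2.19  0.59  0.86  0.27]
```

Call:
carry_out([
  [0,0,0,2,-0.25,-2.85,1],
  [0,0,0,4,-0.5,-5.7,1],
  [0,0,0,5.5,-0.7,-7.9,1],
  [0,0,0,6.5,-0.85,-9.35,1],
  [0,0,0,7.3,-0.95,-10.5,1],
  [0,0,0,8,-1.05,-11.5,1],
  [0,0,0,8,-1.05,-11.5,1],
])

```text
time: 9.85
position: [0.5539, 0.2263, 0.0786]
tool_rot: [0.177, 2.525, -0.055]
ft_force: [-0.3, -0.1, -0.3]
grip_width: 1.001
grip_force: 0.0
```

Call:
carry_out([
  [0,0,0,0,0,0,0],
  [0,0,0,0,0,0,0],
  [0,0,0,0,0,0,0],
  [0,0,0,0,0,0,0],
  [0,0,0,0,0,0,0],
  [0,0,0,0,0,0,0],
], squeeze=40)

```text
time: 10.45
position: [0.5536, 0.2265, 0.0786]
tool_rot: [0.174, 2.525, -0.055]
ft_force: [-0.0, -0.1, 0.1]
grip_width: 0.54
grip_force: 0.0
```

Call:
carry_out([
  [0,0,0,0,0,0,0],
  [0,0,0,0,0,0,0],
  [0,0,0,0,0,0,0],
  [0,0,0,0,0,0,0],
  [0,0,0,0,0,0,0],
], squeeze=40)

```text
time: 10.95
position: [0.5536, 0.2259, 0.0785]
tool_rot: [0.175, 2.525, -0.056]
ft_force: [-1.9, -2.3, 2.1]
grip_width: 0.407
grip_force: 40.0
```

Call:
carry_out([
  [0,0,0,-0.06,0.01,0.08,0],
  [0,0,0,-0.11,0.02,0.16,0],
  [0,0,0,-0.17,0.02,0.25,0],
  [0,0,0,-0.23,0.03,0.33,0],
  [0,0,0,-0.23,0.03,0.33,0],
])

```text
time: 11.45
position: [0.5515, 0.2259, 0.0812]
tool_rot: [0.175, 2.526, -0.056]
ft_force: [4.3, -0.9, -4.0]
grip_width: 0.412
grip_force: 40.0
```

Call:
carry_out([
  [0,0,0,-0.06,0.01,0.08,0],
  [0,0,0,-0.11,0.02,0.16,0],
  [0,0,0,-0.17,0.02,0.25,0],
  [0,0,0,-0.17,0.02,0.25,0],
])

```text
time: 11.85
position: [0.5496, 0.2266, 0.0841]
tool_rot: [0.175, 2.525, -0.056]
ft_force: [2.3, -1.9, -1.9]
grip_width: 0.408
grip_force: 40.0
```

Call:
carry_out([
  [0,0,0,-0.2,0.03,0.3,0],
  [0,0,0,-0.5,0.07,0.7,0],
  [0,0,0,-1,0.14,1.45,0],
  [0,0,0,-1.7,0.24,2.45,0],
  [0,0,0,-2.5,0.35,3.6,0],
  [0,0,0,-3.5,0.5,5,0],
  [0,0,0,-4.5,0.63,6.5,0],
  [0,0,0,-4.5,0.63,6.5,0],
])

```text
time: 12.65
position: [0.5041, 0.2358, 0.1523]
tool_rot: [0.171, 2.522, -0.049]
ft_force: [-0.1, 0.7, -0.7]
grip_width: 0.409
grip_force: 40.0
```

```bash
python3 rec.py; python3 - <<'E'
from bench import ctrl
import cv2,numpy as np
w=ctrl.get_image("side")["pixels"];t=ctrl.get_image("wrist")["pixels"]
cv2.imwrite("pics/p1.png",np.hstack([cv2.resize(w[140:300,180:340],(400,400)),cv2.resize(t,(400,400))])[:,:,::-1])
E
```

```text
[[-0.4915569934259916, -0.09642768935239208, -0.29245580263275817, 2.199536189481814, 0.6832715959483253, 0.7564187202776659, 0.20541415797099719], [0.5041213249041321, 0.2358289547020289, 0.15234847050865058], [0.17129431866500736, 2.5215911711370613, -0.049250754177159066]]
```

View pics/p1.png

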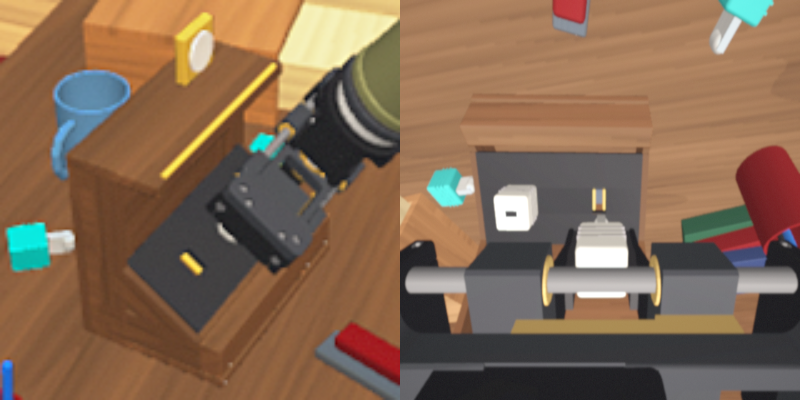

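Charger B is out, hanging in the gripper with the empty socket visible, and A is still seated. Next I plan the placing: tool tilted 35°, tongue tip just over the drawer floor.

```bash
cat >> turn.py <<'E'
def Rh(phi,tilt,flip=180):
    c,s_=np.cos(np.radians(phi)),np.sin(np.radians(phi));t=np.radians(tilt)
    z=np.array([c*np.sin(t),s_*np.sin(t),-np.cos(t)]);y=np.array([s_,-c,0])
    return R.from_matrix(np.c_[np.cross(y,z),y,z])*R.from_euler('z',flip,degrees=True)
E
python3 - <<'E'
from turn import *
P,f=fit(.03);print(np.abs(f).max())
st=ctrl.get_state();q=st["joint_positions"];Rc=R.from_rotvec(st["tool_rot"]);print((Rd.inv()*Rh(-8,35)).magnitude())
for phi in(6,-8,-20):
    for p in([.47,-.2,.32],[.54,-.232,.056]):
        o=ik(P,np.array(p),Rh(phi,35),[.4,0,0,2,0,.8,0.5]);print(phi,p,o[0].round(2),o[1].round(4))
    print("turn",np.degrees((Rh(phi,35)*Rc.inv()).as_rotvec()).round(1))
E
```

```text
0.0005057214552945943
0.0003612214932813858
6 [0.47, -0.2, 0.32] [ 0.84 -0.3  -0.15  2.01 -0.55  1.08  2.55] 0.0112
6 [0.54, -0.232, 0.056] [ 1.66  0.25 -1.11  2.21 -0.45  0.38  2.67] 0.0
turn [-0.1  0.1 13.8]
-8 [0.47, -0.2, 0.32] [ 0.72 -0.3  -0.15  1.99 -0.36  1.01  2.14] 0.024
-8 [0.54, -0.232, 0.056] [ 0.5   0.04 -0.02  2.3  -0.74  0.29  2.57] 0.0
turn [-0.   0.1 -0.2]
-20 [0.47, -0.2, 0.32] [ 0.56 -0.3  -0.15  1.98 -0.11  0.97  1.68] 0.0349
-20 [0.54, -0.232, 0.056] [-0.01  0.    0.38  2.34 -0.07  0.19  1.66] 0.0
turn [ -0.    0.1 -12.2]
```

```bash
python3 - <<'E'
from turn import *
P,f=fit(.03)
st=ctrl.get_state();Rc=R.from_rotvec(st["tool_rot"]);q=st["joint_positions"]
for phi,t,p in((-8,35,[.44,.23,.2]),(-8,10,[.47,.16,.31]),(-25,5,[.5,-.15,.31]),(-25,20,[.52,-.239,.18]),(-25,35,[.541,-.239,.1]),(-25,35,[.541,-.239,.056])):
    q,e=ik(P,np.array(p),Rh(phi,t),q);N=Rh(phi,t);print(p,q.round(2),e.round(4),"turn",np.degrees((N*Rc.inv()).as_rotvec()).round(1));Rc=N
E
```

```text
[0.44, 0.23, 0.2] [-0.62 -0.27 -0.25  2.23  0.57  0.91  0.25] 0.0 turn [-0.   0.1 -0.2]
[0.47, 0.16, 0.31] [-0.33 -0.15 -0.11  1.8   0.08  1.35  0.98] 0.0 turn [ 3.5 24.8 -0. ]
[0.5, -0.15, 0.31] [ 0.09 -0.05  0.13  1.7   0.03  1.41  1.35] 0.0 turn [  1.4   4.8 -17. ]
[0.52, -0.239, 0.18] [ 0.34 -0.07  0.03  2.02  0.03  0.85  1.49] 0.0 turn [ -6.3 -13.6  -0. ]
[0.541, -0.239, 0.1] [ 0.35 -0.06 -0.01  2.29  0.19  0.31  1.31] 0.0 turn [ -6.3 -13.6   0. ]
[0.541, -0.239, 0.056] [ 0.35  0.02 -0.02  2.32  0.3   0.2   1.2 ] 0.0002 turn [0. 0. 0.]
```

Call:
carry_out([
  [0,0,0,-2,0.3,2.9,0],
  [0,0,0,-4,0.5,5.8,0],
  [1,7,0,-5,0.5,9.5,0],
  [2,14,0,-5,-1,13,0],
  [3,21,0,-4.5,-4,15.8,0],
  [3.5,24.8,0,-3.4,-7.6,15.8,0],
  [3.5,24.8,0,-3.4,-7.6,15.8,0],
  [3.5,24.8,0,-3.4,-7.6,15.8,0],
])

```text
time: 13.55
position: [0.471, 0.1559, 0.3059]
tool_rot: [0.21, 2.962, -0.018]
ft_force: [0.1, -0.6, -2.0]
grip_width: 0.411
grip_force: 40.0
```

Call:
carry_out([
  [0.4,1.2,-4,0.5,-4,0,0],
  [0.7,2.4,-8,1,-8,0,0],
  [1.1,3.6,-12,1.5,-12,0,0],
  [1.4,4.8,-17,2,-16,0,0],
  [1.4,4.8,-17,2.5,-20,0,0],
  [1.4,4.8,-17,3,-24,0,0],
  [1.4,4.8,-17,3,-28,0,0],
  [1.4,4.8,-17,3,-31,0,0],
  [1.4,4.8,-17,3,-31,0,0],
  [1.4,4.8,-17,3,-31,0,0],
])

```text
time: 14.55
position: [0.5004, -0.1514, 0.3061]
tool_rot: [0.658, 2.986, -0.028]
ft_force: [0.3, 0.8, -1.3]
grip_width: 0.411
grip_force: 40.0
```

```bash
cat > to.py <<'E'
import sys
from turn import *
a=list(map(float,sys.argv[1:]));st=ctrl.get_state()
print("turn",np.degrees((Rh(a[3],a[4])*R.from_rotvec(st["tool_rot"]).inv()).as_rotvec()).round(1),"shift",((np.array(a[:3])-st["position"])*100).round(2),np.round(st["joint_positions"],2))
E
python3 to.py .541 -.239 .1 -25 35
```

```text
turn [-12.7 -27.3  -0.1] shift [  4.06  -8.76 -20.61] [-0.19 -0.06  0.4   1.71  0.04  1.4   1.34]
```

Call:
carry_out([
  [-2.5,-5.4,0,1,-3,-2,0],
  [-5,-10.9,0,2,-6,-5,0],
  [-7.6,-16.4,0,3,-8.8,-9,0],
  [-10.2,-21.8,0,4,-8.8,-13,0],
  [-12.7,-27.3,0,4,-8.8,-17,0],
  [-12.7,-27.3,0,4,-8.8,-20.6,0],
  [-12.7,-27.3,0,4,-8.8,-20.6,0],
  [-12.7,-27.3,0,4,-8.8,-20.6,0],
])

```text
time: 15.35
position: [0.5417, -0.2392, 0.1018]
tool_rot: [0.544, 2.479, -0.172]
ft_force: [0.3, -0.9, 0.5]
grip_width: 0.414
grip_force: 40.0
```

```bash
python3 to.py .541 -.239 .057 -25 35; python3 - <<'E'
from bench import ctrl
import cv2,numpy as np
w=ctrl.get_image("side")["pixels"];t=ctrl.get_image("wrist")["pixels"]
cv2.imwrite("pics/d1.png",np.hstack([cv2.resize(w[60:220,220:380],(400,400)),cv2.resize(t,(400,400))])[:,:,::-1])
E
```

```text
turn [ 0.   0.1 -0.3] shift [-0.07  0.02 -4.48] [-0.09 -0.08  0.42  2.3   0.28  0.32  1.23]
```

View pics/d1.png

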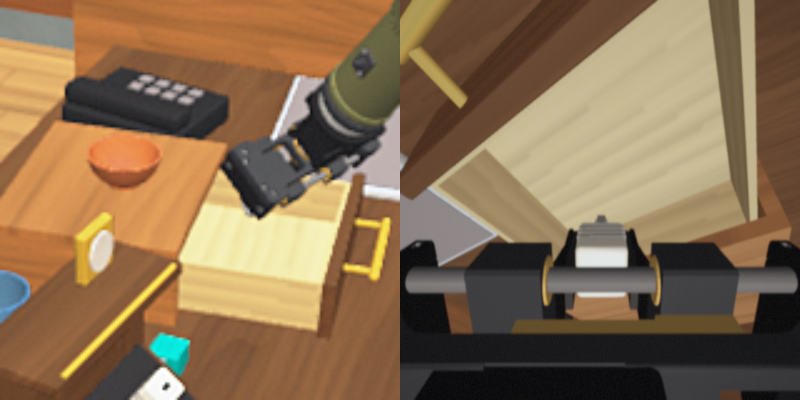

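The charger hangs over the open drawer, clear of the walls. Next I lower it.

Call:
carry_out([
  [0,0,0,0,0,-1.5,0],
  [0,0,0,0,0,-3,0],
  [0,0,0,0,0,-4,0],
  [0,0,0,0,0,-4.4,0],
  [0,0,0,0,0,-4.4,0],
])

```text
time: 15.95
position: [0.5413, -0.2409, 0.0579]
tool_rot: [0.547, 2.477, -0.173]
ft_force: [-0.0, 0.4, -1.0]
grip_width: 0.407
grip_force: 40.0
```

Call:
carry_out([
  [0,0,0,0,0,-0.2,0],
  [0,0,0,0,0,-0.3,0],
  [0,0,0,0,0,-0.3,0],
])

```text
time: 16.25
position: [0.5408, -0.2409, 0.0546]
tool_rot: [0.547, 2.477, -0.173]
ft_force: [-0.8, -0.6, -1.1]
grip_width: 0.413
grip_force: 40.0
```

Call:
carry_out([
  [0,0,0,0,0,0,0.65],
  [0,0,0,0,0,0,0.65],
  [0,0,0,0,0,0,0.65],
  [0,0,0,0,0,0,0.65],
  [0,0,0,0,0,0,0.65],
  [0,0,0,0,0,0,0.65],
  [0,0,0,0,0,0,0.65],
  [0,0,0,0,0,0,0.65],
])

```text
time: 17.05
position: [0.5406, -0.2408, 0.0543]
tool_rot: [0.547, 2.478, -0.173]
ft_force: [-0.1, 0.4, -0.7]
grip_width: 0.65
grip_force: 0.0
```

Call:
carry_out([
  [0,0,0,-0.5,0.2,1,0.65],
  [0,0,0,-1,0.5,3,0.65],
  [0,0,0,-2,1,6,0.65],
  [0,0,0,-3,1.5,10,0.65],
  [0,8,0,-5,2,14,0.65],
  [0,16,0,-6,2,18,0.65],
  [0,24,0,-6,2,20,0.65],
  [0,24,0,-6,2,20,0],
])

```text
time: 17.85
position: [0.4853, -0.2206, 0.2613]
tool_rot: [0.553, 2.875, -0.315]
ft_force: [1.4, -1.1, 0.5]
grip_width: 0.615
grip_force: 0.0
```

```bash
python3 to.py .36 -.25 .25 -25 5; python3 - <<'E'
from bench import ctrl
import cv2,numpy as np
w=ctrl.get_image("side")["pixels"];t=ctrl.get_image("wrist")["pixels"]
cv2.imwrite("pics/r1.png",np.hstack([cv2.resize(w[60:220,220:380],(400,400)),cv2.resize(t,(400,400))])[:,:,::-1])
E
```

```text
turn [12.4  3.8 -2.8] shift [-12.53  -2.94  -1.13] [-0.13 -0.14  0.33  1.9   0.28  1.19  1.32]
```

View pics/r1.png

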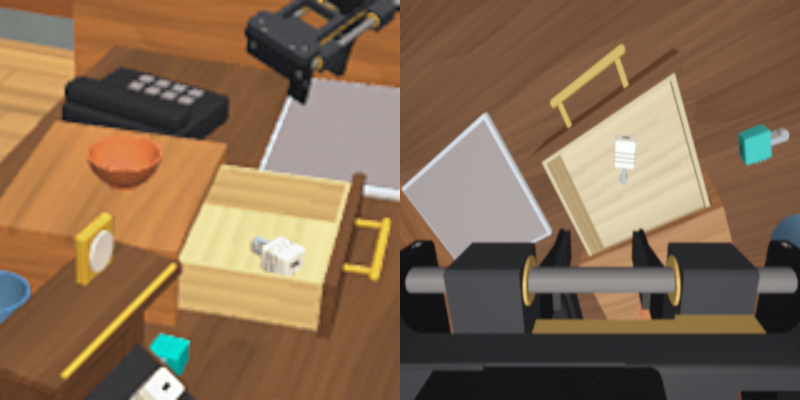

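The charger lies in the drawer with its block near the middle. I'll put the shut fingers between the bar and the front panel and push the drawer shut.

```bash
python3 to.py .42 -.244 .22 5.6 0; python3 - <<'E'
from turn import *
P,f=fit(.03);q=ctrl.get_state()["joint_positions"]
for p in([.42,-.244,.22],[.42,-.244,.045],[.58,-.2285,.045]):
    q,e=ik(P,np.array(p),Rh(5.6,0),q);print(q.round(2),e)
E
```

```text
turn [11.8 11.7 27.2] shift [-6.26 -2.35 -3.54] [-0.13 -0.14  0.33  1.91  0.28  1.18  1.32]
[ 0.08 -0.04  0.38  1.86  0.02  1.32  2.13] 7.43357008506339e-08
[ 0.18  0.14  0.31  2.06 -0.05  0.95  2.19] 7.410696760373537e-08
[ 0.15  0.41  0.23  1.72 -0.11  1.03  2.08] 1.9783478913303236e-08
```

Call:
carry_out([
  [3,3,7,-2,-1,-1,0],
  [6,6,14,-4,-2,-2,0],
  [9,9,21,-6.2,-2.3,-3.5,0],
  [11.8,11.7,27.2,-6.2,-2.3,-3.5,0],
  [11.8,11.7,27.2,-6.2,-2.3,-3.5,0],
  [11.8,11.7,27.2,-6.2,-2.3,-3.5,0],
  [11.8,11.7,27.2,-6.2,-2.3,-3.5,0],
  [11.8,11.7,27.2,-6.2,-2.3,-3.5,0],
])

```text
time: 18.75
position: [0.4186, -0.243, 0.2192]
tool_rot: [0.152, -3.136, 0.001]
ft_force: [-0.2, 0.9, -0.1]
grip_width: 0.005
grip_force: 0.0
```

```bash
python3 to.py .42 -.244 .045 5.6 0; python3 - <<'E'
from h import *
from bench import ctrl
import cv2
from scipy.spatial.transform import Rotation as R
s=ctrl.get_state();w=ctrl.get_image("wrist");Rt=R.from_rotvec(s["tool_rot"]).as_matrix();T=np.array(w["T_tool_cam"]);K=np.array(w["camera_matrix"])
im=w["pixels"][:,:,::-1].copy()
yu=np.array([-.098,.995,0]);c=np.array([.4006,-.246,.062])
for k in(-.06,.06):
    p=T[:3,:3].T@(Rt.T@(c+k*yu-s["position"])-T[:3,3]);q=K@p;cv2.drawMarker(im,(int(q[0]/q[2]),int(q[1]/q[2])),(0,0,255),0,14,1)
cv2.imwrite("pics/c1.png",im);print(s["grip_width"])
E
```

```text
turn [ 0.  -0.1  0. ] shift [  0.14  -0.1  -17.42] [-0.09 -0.05  0.55  1.87  0.03  1.32  2.12]
0.005428536544303021
```

View pics/c1.png

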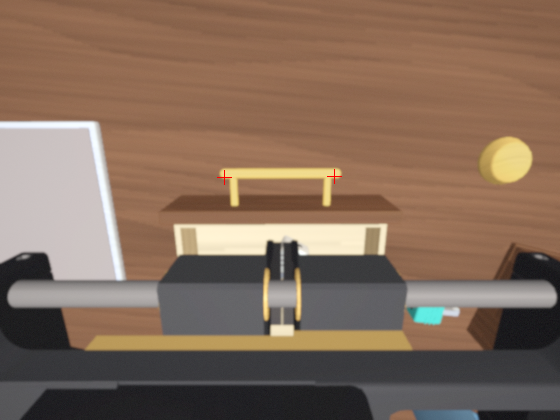

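The bar at (222-340,173) is about 3 mm nearer the robot than I predicted, so I'll go down at x = 0.416.

Call:
carry_out([
  [0,0,0,-0.3,-0.1,-4,0],
  [0,0,0,-0.3,-0.1,-8,0],
  [0,0,0,-0.3,-0.1,-11,0],
  [0,0,0,-0.3,-0.1,-13.5,0],
  [0,0,0,-0.3,-0.1,-16,0],
  [0,0,0,-0.3,-0.1,-17.4,0],
  [0,0,0,-0.3,-0.1,-17.4,0],
])

```text
time: 19.5
position: [0.414, -0.2437, 0.0435]
tool_rot: [0.152, -3.132, -0.001]
ft_force: [0.2, -0.1, 0.7]
grip_width: 0.006
grip_force: 0.0
```

Call:
carry_out([
  [0,0,0,0.5,0.05,0,0],
  [0,0,0,1.5,0.15,0,0],
  [0,0,0,3,0.3,0,0],
  [0,0,0,4.7,0.47,0,0],
  [0,0,0,6.4,0.63,0,0],
  [0,0,0,8.1,0.8,0,0],
  [0,0,0,9.8,0.96,0,0],
  [0,0,0,11.5,1.13,0,0],
  [0,0,0,13,1.28,0,0],
  [0,0,0,14.2,1.4,0,0],
  [0,0,0,15.2,1.5,0,0],
  [0,0,0,15.8,1.55,0,0],
])

```text
time: 20.7
position: [0.5751, -0.2287, 0.0455]
tool_rot: [0.153, -3.136, 0.0]
ft_force: [-1.4, 0.3, 1.0]
grip_width: 0.005
grip_force: 0.6
```

Call:
carry_out([
  [0,0,0,0.2,0.02,0,0],
  [0,0,0,0.4,0.04,0,0],
  [0,0,0,0.6,0.06,0,0],
  [0,0,0,0.6,0.06,0,0],
])

```text
time: 21.1
position: [0.5796, -0.2287, 0.0453]
tool_rot: [0.152, -3.136, 0.0]
ft_force: [0.2, 0.8, -0.1]
grip_width: 0.007
grip_force: 0.1
```

Call:
carry_out([
  [0,0,0,0.1,0.01,0,0],
  [0,0,0,0.2,0.02,0,0],
  [0,0,0,0.3,0.03,0,0],
  [0,0,0,0.3,0.03,0,0],
])

```text
time: 21.5
position: [0.5799, -0.2287, 0.0452]
tool_rot: [0.15, -3.131, -0.002]
ft_force: [-9.0, 1.3, 5.2]
grip_width: 0.005
grip_force: 4.0
```

Call:
carry_out([
  [0,0,0,-0.7,-0.07,0,0],
  [0,0,0,-0.7,-0.07,1,0],
  [0,0,0,-0.7,-0.07,4,0],
  [0,0,0,-0.7,-0.07,8,0],
  [0,0,0,-0.7,-0.07,12,0],
  [0,0,0,-4,-0.07,16,0],
  [0,0,0,-8,-0.07,20,0],
  [0,0,0,-12,-0.07,22,0],
  [0,0,0,-12,-0.07,22,0],
  [0,0,0,-12,-0.07,22,0],
])

```text
time: 22.5
position: [0.463, -0.2295, 0.2674]
tool_rot: [-0.15, 3.135, -0.0]
ft_force: [-0.2, -0.2, 0.5]
grip_width: 0.004
grip_force: 0.0
```

```bash
python3 - <<'E'
from bench import ctrl
import cv2,numpy as np
w=ctrl.get_image("side")["pixels"];t=ctrl.get_image("top")["pixels"]
cv2.imwrite("pics/f1.png",np.hstack([cv2.resize(w[60:340,150:410],(400,430)),cv2.resize(t[80:320,200:460],(400,370))[:430] if 0 else cv2.resize(t[80:320,200:460],(400,430))])[:,:,::-1])
E
```

```text
(no output)
```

View pics/f1.png

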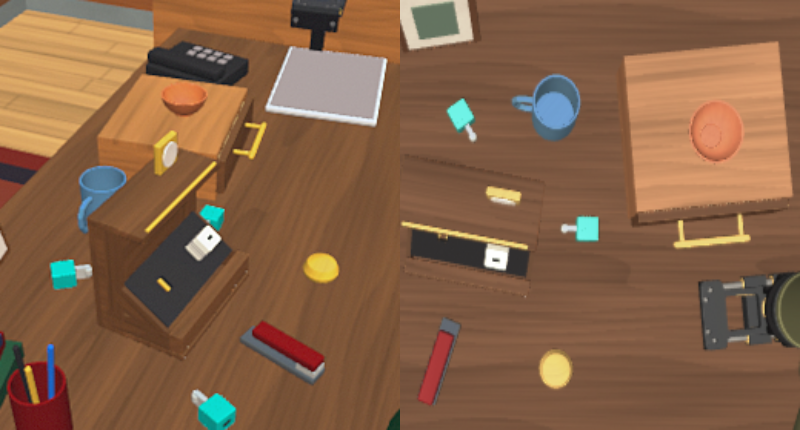

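The drawer is shut against its stop, the left socket is empty, charger A is still seated, and the mug, bowl, paperweight and stapler are where they were. Handing in.

```bash
python3 -c "
from bench import ctrl
print(ctrl.close_job())"
```

```text
the job is handed in; nothing more can be done
None
```

Charger B (left socket) was the sprung one: it is pulled out and lying in the fully shut drawer, charger A is still seated, and the job was handed in at about 23 s of the 70 s limit.

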